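Reset the extractor with its key switch and put the key away

TASK

Reset the fume extractor at the yellow control box: turn its red-headed key clockwise as far as it goes, then turn it back to the position where it comes out, and draw it out upward. Lower it into the wooden key tray and let go only when it is down; leave the blue-headed key in its grey box as it is.

Things in the scene. Friction and masses are not known exactly. Their poses are not given: they have to be found in the camera images.
- key_red: Red-headed key, upright in the lock on the yellow box (lid 56 mm high, lock face 77 mm). Origin: head centre, 32 mm above the lock face. z up the key, x the head's width. Head 30 mm (x), 10 thick (y), 32 tall; foot at z -46.5 mm: a cross-bit 22 x 5 mm, at the start in line with the face's 8 mm slot, the only way out (16 mm straight up clears it); turned, it is caught. Grip across the 10 mm. ~50 g
- lock_red (a joint): The cylinder that the red-headed key turns about the vertical through its start: 0 = the key comes out (a stop), as at the start; grows clockwise seen from above to 1.4 rad (80 degrees, a stop). Takes 0.03 N m, stays where it is left; the key has about 5 degrees of play in it and passes the slot up to 5 degrees off
- key_tray: A shallow open wooden tray with a cork floor, fixed to the table: 150 mm (its x) x 110 mm (its y), 18 mm high, walls 4 mm, floor 4.8 mm above the table. Origin: centre of its underside; z up.
- key_blue_edge (a point): A point on the head of the other key, which is blue-headed, in a grey box; key and box have the same shapes as the red-headed key and the yellow box. 14 mm from the head's centre along its width. Not to be moved. Both boxes are 100 x 90 mm and fixed to the table
Mind the look-alikes: they are no part of the job. There is more than one size of the part that bears lock_red; the job needs the largest.

How it is judged:
By the outcome, as a careful person would: the job done as asked, in the order asked, and still so for the second after the job is handed in, with the robot touching nothing.
It also fails if it takes over 54 s, if anything falls off the work surface, if the arm or the gripper's body presses on something with over 40 N, if the wrist force passes 120 N, or if a joint passes its speed limit or range.

ROBOT

A 7-joint arm with a two-finger parallel gripper is mounted at the origin on a cart in front of the work surface, level with it; the furniture and walls round the work are solid. World frame = base frame: x ahead of the robot, y to its left, z up, the work surface at z = 0. Lengths are in m, angles in rad, forces in N, time in s.
With the tool pointing down it reaches from about 0.35 to 0.9 m from the base axis. Payload 8.1 kg.
Tool frame: the origin (TCP) lies on the mounting face of the last link; the fingertips stand 178 mm ahead of it and the grasp point (between the pads) lies 159 mm ahead of it (r.tip_extent is the distance from the TCP to the fingertips, in m); z points along the fingers, y is the line along which they close (so a half turn about z gives the same grasp; the last joint's range is limited). The gripper opens to 92 mm and grips with 3 to 60 N. Pads are 19 mm wide; open, the fingers measure 130 mm over their backs; the gripper's body (75 mm by 190 mm) begins 47 mm behind the grasp point.
Start: joints at [1.201, 0.434, 0.025, 1.573, -0.012, 1.134, -0.075], TCP at [0.165, -0.603, 0.405] pointing down, gripper open.
Joint ranges: [-2.62, 2.62], [-0.44, 2.09], [-1.27, 1.32], [0.08, 2.57], [-1.32, 4.46], [0.12, 2], [-2.74, 2.74]. Speed limits (rad/s): [2.22, 2.22, 3.01, 3.01, 3.14, 3.14, 3.14].

INTERFACE

Orientations are given as a 3x3 rotation matrix whose columns are the frame's x, y, z axes.
In Python, from cell import readout, vision, workorder, spotter, r gives the robot as it stands.
- The arm moves only by the tool carry_out, never from a script. Its argument "rows" is text: rows parted by semicolons, each of 5 numbers parted by spaces: the opening, from -1 (shut) to 1 (fully open), then the shift along the tool's x, y, z in cm, then the turn about the tool's z in rad. In form: fingers dx dy dz roll; .... A call has 1 to 8 rows; each row shifts and turns the commanded pose from where the row before left it, along the tool's axes as they then stand; what a row does not reach is not made up. A row lasts 1/10 s, in which the tool goes at most 50 mm and 8.59 degrees, less where a joint would pass 70% of its speed; a pose out of reach is approached as far as the arm can. A call is refused whole if a number of a shift passes 5 or a number of a turn 0.15, either way. A call with a gripper value outside its range is refused whole. The fingers move at their own pace and stop on an object; the grip force is fixed at half the most. Time passes only in rows, so rows that do not move let the fingers close. It gives the time, the measured TCP pose, the force, the opening and the grip force at its end, in the units of the state.
- readout.state(): the state, without advancing time (a new reading comes with each control period).
- vision.read_camera(name): name is "scene" or "top" or "wrist"; returns the picture (384x512x3 uint8, red, green, blue); there is no depth.
- vision.camera_model(name): a dict with "fx", "fy", "cx", "cy" (pixels), "position" and "attitude" of the camera in the world. Camera axes: x right, y down, z forward; pixel columns grow to the right and rows downward; lengths in m; the calibration is good to about 2 mm. The wrist camera is an equidistant fisheye: a pixel r from the principal point sees the ray r / f radians off the axis. A picture is of the moment at which its call begins: read the wrist's pose just before it. camera_model takes no time and is no camera call; for the wrist camera it gives the pose at the moment of the call.
- workorder.hand_in(): hands the job in; it is judged then, once.
Trained networks look in the newest picture that a camera, given by its name, has taken for a name from the list of things; names that differ only in an ending like _2 or _b are one class to them, and where a whole thing is asked for, a point or a joint stands for the part that bears it (a point fixed in the world has none). Each returns a list of dicts, best first, with "conf" (0 to 1); they miss things now and then, are a little off and sometimes report something else, mostly with a low value. They report only what shows in the picture. A call takes as long as a camera call. They do not tell look-alikes from the thing itself.
- spotter.boxes_of(camera, thing): "rect" ([left, top, width, height] in pixels, round what is visible of it).
- spotter.silhouettes(camera, thing): "mask" (384x512 bool, what is visible of it) and "rect" ([left, top, width, height] in pixels, round what is visible of it).
The state is a dict: "time": time; "joint_positions": joint angles; "dq": joint speeds; "joint_efforts": joint torques, N m; "eef_pos": TCP position; "eef_rot": TCP orientation; "contact_force": force on the tool from outside, world axes, zero at the start; "wrist_torque": the same for the moment, N m; "grip_width": finger opening in m; "grip_force": force on a finger pad.
Only numpy, scipy, OpenCV 4.12 (cv2) and the standard library are available. Lean on these libraries where they do the work, as an engineer would, in place of code of your own. Each camera call takes 0.05 s, during which the arm holds its last target. There are 200 camera calls.

## Working session

There is one attempt and no reset: what is moved stays moved. The work goes in short steps, Python scripts to look and compute and a tool call to move; the robot and the scene stay as the last step left them, time stands still between calls to the robot, and variables do not carry over. Pictures are saved under pics/ and viewed, at most 10 in all, crops included, and the job is handed in when it is done.

Besides the shell and the picture viewer there is one more tool, called after "Call:" in YAML: its name, and indented under it one key for each argument. carry_out: Moves the arm, as the interface text tells. Its arguments: {"type":"object","properties":{"rows":{"type":"string"}},"required":["rows"]}

```bash
mkdir -p pics; ls; cat > h.py <<'E'
import numpy as np, cv2
from cell import readout, vision, workorder, spotter, r
def snap(c,f=None):
    im=vision.read_camera(c)
    if f: cv2.imwrite('pics/'+f,im[:,:,::-1])
    return im
def ray(m,u,v,fish=False):
    x=(u-m['cx'])/m['fx'];y=(v-m['cy'])/m['fy']
    if fish:
        t=np.hypot(x,y);s=np.sin(t)/max(t,1e-9);d=np.array([x*s,y*s,np.cos(t)])
    else: d=np.array([x,y,1.])
    return np.array(m['attitude']).reshape(3,3)@d
def at(m,u,v,z,fish=False):
    d=ray(m,u,v,fish);p=np.array(m['position']);return p+d*(z-p[2])/d[2]
E
python3 - <<'E'
from h import *
for c in ['scene','top','wrist']:
    m=vision.camera_model(c);print(c,{k:np.round(v,3).tolist() for k,v in m.items()if k!='x' and not isinstance(v,str)})
a=snap('scene');b=snap('top');w=snap('wrist')
cv2.imwrite('pics/t.png',cv2.resize(b,(768,576),interpolation=cv2.INTER_CUBIC)[:,:,::-1])
cv2.imwrite('pics/s.png',cv2.resize(a,(768,576),interpolation=cv2.INTER_CUBIC)[:,:,::-1])
for c in ['top','scene','wrist']:
  for t in ['key_red','lock_red','key_tray','key_blue_edge']:
    print(c,t,[(np.round(d['rect']).tolist(),round(d['conf'],2)) for d in spotter.boxes_of(c,t)])
s=readout.state();print(s['time'],s['eef_pos'],s['eef_rot'],s['grip_width'])
E
```

```text
pics
scene {'fx': 493.663, 'fy': 493.663, 'cx': 248.5, 'cy': 192.924, 'position': [-0.328, 0.553, 0.654], 'attitude': [[-0.501, -0.432, 0.75], [-0.866, 0.246, -0.436], [0.004, -0.867, -0.498]]}
top {'fx': 393.896, 'fy': 393.896, 'cx': 248.353, 'cy': 191.68, 'position': [0.387, 0.052, 1.199], 'attitude': [[-0.008, -0.991, 0.131], [-1.0, 0.008, -0.001], [-0.001, -0.131, -0.991]]}
wrist {'fx': 297.319, 'fy': 297.319, 'cx': 257.029, 'cy': 196.39, 'position': [0.235, -0.583, 0.383], 'attitude': [[0.264, -0.928, -0.263], [-0.965, -0.254, -0.071], [-0.0, 0.273, -0.962]]}
top key_red [([184.0, 180.0, 5.0, 11.0], 0.54)]
top lock_red []
top key_tray [([255.0, 192.0, 40.0, 53.0], 0.58)]
top key_blue_edge []
scene key_red [([164.0, 187.0, 11.0, 23.0], 0.47)]
scene lock_red []
scene key_tray [([249.0, 201.0, 74.0, 50.0], 0.89)]
scene key_blue_edge [([312.0, 139.0, 9.0, 22.0], 0.63)]
wrist key_red []
wrist lock_red []
wrist key_tray []
wrist key_blue_edge []
0.75 [ 0.16473939 -0.60289462  0.40477182] [[ 9.64657233e-01  2.63507916e-01  2.78177787e-05]
 [ 2.63507918e-01 -9.64657231e-01 -6.81426790e-05]
 [ 8.87848604e-06  7.30645331e-05 -9.99999997e-01]] 0.09179383596559192
```

View pics/t.png

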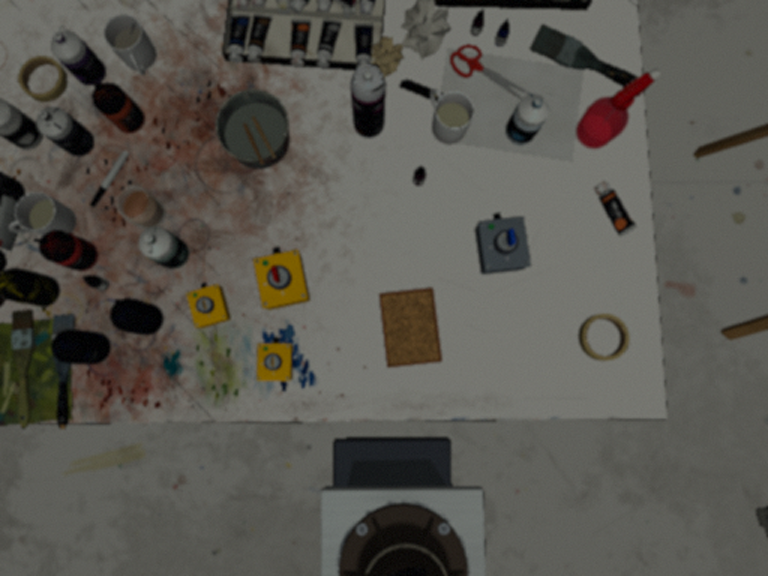

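View pics/s.png

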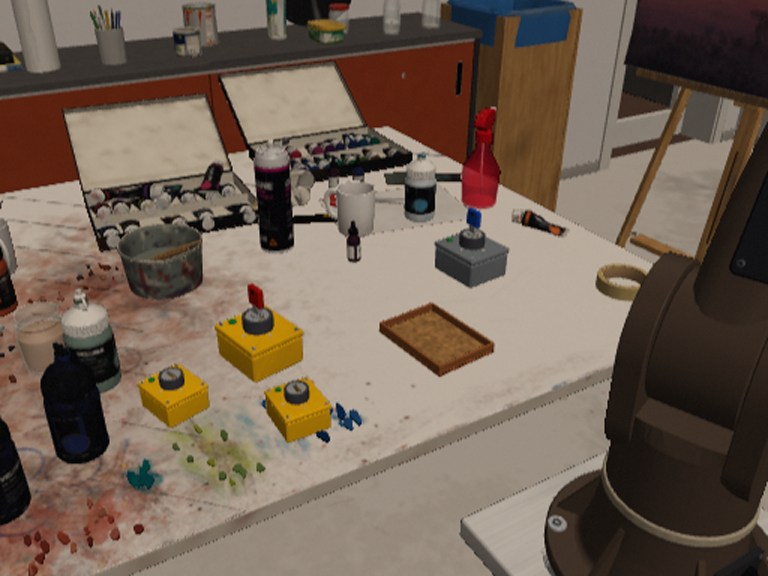

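The yellow boxes in the top picture are at (281,278), (207,306) and (274,362), 768-wide pixels. The one at (281,278) is the largest and the only one with a red key, so it fits. The tray is at (410,327) and the blue key's grey box at (505,244). Next I'll take an enlarged crop and triangulate.

```bash
python3 - <<'E'
from h import *
M={c:vision.camera_model(c) for c in ['top','scene']}
I={c:snap(c) for c in M}
cv2.imwrite('pics/crop.png',np.hstack([cv2.resize(I['top'][155:255,120:220],(390,390),interpolation=3),cv2.resize(I['scene'][180:300,90:210],(390,390),interpolation=3)])[:,:,::-1])
R={}
for c,(x,y) in {'top':(184,185),'scene':(170,198)}.items():
    im=I[c].astype(int);m=(im[...,0]>90)&(im[...,1]<60)&(im[...,2]<60)
    k=np.zeros_like(m);k[y-18:y+18,x-12:x+14]=1;v,u=np.where(m&(k>0));R[c]=(u.mean(),v.mean());print(c,len(u),R[c],u.min(),u.max(),v.min(),v.max())
    if c=='top':
        P=np.array([at(M[c],a,b,.115)[:2] for a,b in zip(u,v)]);w,V=np.linalg.eigh(np.cov(P.T));print('axis',V[:,1],w**.5)
A=[];B=[]
for c in M:
    d=ray(M[c],*R[c]);d/=np.linalg.norm(d);Q=np.eye(3)-np.outer(d,d);A.append(Q);B.append(Q@M[c]['position'])
print('key tri',np.linalg.solve(sum(A),sum(B)),at(M['top'],*R['top'],.109),at(M['scene'],*R['scene'],.109))
for t in ['key_tray']:
    for c in M:
        d=spotter.silhouettes(c,t)
        if d:
            v,u=np.where(d[0]['mask']);P=np.array([at(M[c],a,b,.012)[:2] for a,b in zip(u,v)],np.float32);print(c,cv2.minAreaRect(P),P.mean(0))
E
```

```text
top 1 (np.float64(181.0), np.float64(177.0)) 181 181 177 177
axis [nan nan] [nan nan]
scene 67 (np.float64(171.28358208955223), np.float64(196.49253731343285)) 165 175 190 205
key tri [0.57103145 0.23434513 0.10749735] [0.57420023 0.24039536 0.109     ] [0.56282929 0.23013714 0.109     ]
top ((0.4638131260871887, -0.02182471752166748), (0.15345923602581024, 0.11386778950691223), 6.192477226257324) [ 0.4632509 -0.0222859]
scene ((0.4638805687427521, -0.021381057798862457), (0.1731380820274353, 0.13040949404239655), 6.385166168212891) [ 0.45823726 -0.02043097]<stdin>:10: RuntimeWarning: Degrees of freedom <= 0 for slice
  c *= np.true_divide(1, fact)
  c *= np.true_divide(1, fact)
```

View pics/crop.png

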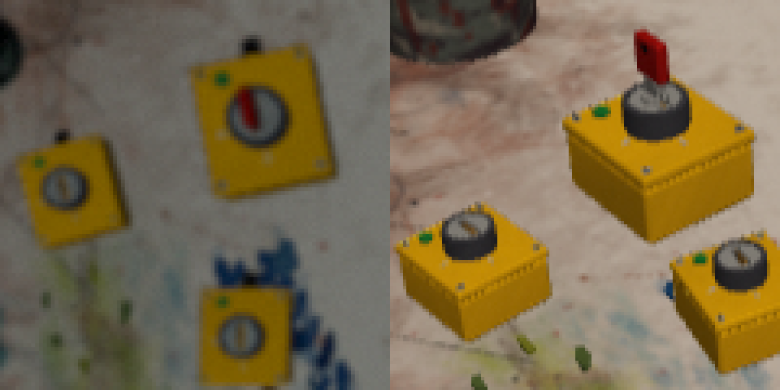

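The crop confirms it: of the three yellow boxes, the one at upper right is the biggest and bears the red key. The head is at about native (183,183) in the top picture. I'm setting out.

Call:
carry_out:
  rows: "1 3 -3.5 0 0;1 3 -3.5 0 0;1 3 -3.5 0 0;1 3 -3.5 0 0;1 3 -3.5 0 0;1 3 -3.5 0 0;1 3 -3.5 0 0;1 3 -3.5 0 0"

```text
time: 1.75
eef_pos: [0.3229, -0.2678, 0.4051]
eef_rot: [[0.965, 0.263, 0.001], [0.263, -0.965, -0.001], [0.0, 0.001, -1.0]]
contact_force: [1.5, 0.4, -0.2]
grip_width: 0.0921
grip_force: 0.0
```

Call:
carry_out:
  rows: "1 3 -3.5 0 0;1 3 -3.5 0 0;1 3 -3.5 0 0;1 3 -3.5 0 0;1 3 -3.5 0 0;1 3 -3.5 0 0;1 3 -3.5 0 0;1 3 -3.5 0 0"

```text
time: 2.55
eef_pos: [0.4807, 0.0655, 0.405]
eef_rot: [[0.965, 0.263, 0.001], [0.263, -0.965, -0.0], [0.001, 0.0, -1.0]]
contact_force: [0.8, -1.0, -0.8]
grip_width: 0.0916
grip_force: 0.0
```

Call:
carry_out:
  rows: "1 3 -3.5 0 0;1 3 -3.5 0 0;1 3 -3.5 0 0;1 3 -3.5 0 0;1 0 0 0 -0.15;1 0 0 0 -0.15;1 0 0 0 -0.15;1 0 0 0 -0.15"

```text
time: 3.35
eef_pos: [0.5591, 0.2306, 0.4046]
eef_rot: [[0.643, 0.766, -0.0], [0.766, -0.643, -0.0], [-0.0, 0.0, -1.0]]
contact_force: [-0.4, -0.5, -1.0]
grip_width: 0.0915
grip_force: 0.0
```

Call:
carry_out:
  rows: "1 0 0 0 -0.15;1 0 0 0 -0.15;1 0 0 0 -0.15;1 0 0 0 -0.15;1 0 0 0 -0.15;1 0 0 0 -0.15;1 0 0 0 -0.15;1 0 0 0 -0.15"

```text
time: 4.15
eef_pos: [0.5592, 0.2303, 0.4047]
eef_rot: [[-0.481, 0.877, 0.0], [0.877, 0.481, -0.0], [-0.0, 0.0, -1.0]]
contact_force: [0.3, -0.3, 0.4]
grip_width: 0.0916
grip_force: 0.0
```

Call:
carry_out:
  rows: "1 0 0 0 -0.15;1 0 0 0 -0.15;1 0 0 0 -0.15;1 0 0 0 -0.15;1 0 0 0 -0.15;1 0 0 0 -0.15;1 0 0 0 -0.15;1 0 0 0 -0.15"

```text
time: 4.95
eef_pos: [0.5593, 0.2302, 0.4046]
eef_rot: [[-0.991, -0.13, -0.0], [-0.13, 0.991, -0.0], [0.0, -0.0, -1.0]]
contact_force: [-0.3, -0.5, 0.5]
grip_width: 0.0918
grip_force: 0.0
```

```bash
cat > look.py <<'E'
from h import *
import sys
s=readout.state();m=vision.camera_model('wrist');im=snap('wrist',sys.argv[1])
print(s['time'],'p',np.round(s['eef_pos'],4),'x',np.round(np.array(s['eef_rot'])[:,0],3),'q',np.round(s['joint_positions'],2),'F',np.round(s['contact_force'],2))
h=cv2.cvtColor(im,cv2.COLOR_RGB2HSV);k=(((h[...,0]<8)|(h[...,0]>172))&(h[...,1]>160)&(h[...,2]>60)).astype(np.uint8)
n,l,st,c=cv2.connectedComponentsWithStats(k)
for i in range(1,n):
    if st[i,4]>60: print('red',st[i],c[i].round(1), 'pos@.109',at(m,*c[i],.109,True).round(4))
for t in ['key_red','lock_red']: print(t,[(np.round(d['rect']).tolist(),round(d['conf'],2)) for d in spotter.boxes_of('wrist',t)])
E
python3 look.py w1.png
```

```text
4.95 p [0.5593 0.2302 0.4046] x [-0.991 -0.13   0.   ] q [ 0.24  0.68 -1.19  1.56  0.65  1.34  0.67] F [-0.31 -0.52  0.46]
red [257 177  11  35 301] [262.3 194.2] pos@.109 [0.5606 0.2353 0.109 ]
key_red []
lock_red [([292.0, 36.0, 7.0, 16.0], 0.63), ([387.0, 149.0, 4.0, 14.0], 0.58), ([55.0, 29.0, 72.0, 111.0], 0.51)]
```

View pics/w1.png

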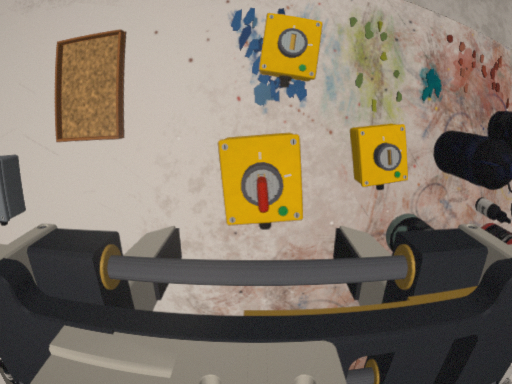

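The wrist view shows the red head at (262,194) on the big yellow box's lock at (262,185), and the tray at (90,88). The small boxes are at (292,42) and (388,157). I'll descend some and fit the head model to the red mask.

Call:
carry_out:
  rows: "1 0 0.5 2.5 0;1 0 0 2.5 0;1 0 0 2 0;1 0 0 0 0"

```text
time: 5.5
eef_pos: [0.5581, 0.2345, 0.3322]
eef_rot: [[-0.993, -0.121, -0.003], [-0.121, 0.993, -0.003], [0.004, -0.002, -1.0]]
contact_force: [-0.0, -0.6, 0.8]
grip_width: 0.0915
grip_force: 0.0
```

```bash
cat > fit.py <<'E'
from h import *
from scipy.optimize import minimize
def proj(m,P):
    c=(P-np.array(m['position']))@np.array(m['attitude']).reshape(3,3)
    t=np.arctan2(np.hypot(c[:,0],c[:,1]),c[:,2]);ph=np.arctan2(c[:,1],c[:,0])
    return np.c_[m['cx']+m['fx']*t*np.cos(ph),m['cy']+m['fy']*t*np.sin(ph)]
def redmask(im):
    h=cv2.cvtColor(im,cv2.COLOR_RGB2HSV);k=(((h[...,0]<8)|(h[...,0]>172))&(h[...,1]>150)&(h[...,2]>45)).astype(np.uint8)
    n,l,st,c=cv2.connectedComponentsWithStats(k);s=[st[i,4] if st[i,4]>60 and np.hypot(*(c[i]-[260,200]))<90 else 0 for i in range(n)];return (l==np.argmax(s))
def fit(m,k,z=.109,g=(.56,.235)):
    v,u=np.where(k);x0,y0=u.min()-25,v.min()-25;W,H=u.max()-u.min()+50,v.max()-v.min()+50;S=4
    K=cv2.resize(k[y0:y0+H,x0:x0+W].astype(np.uint8)*255,(W*S,H*S),interpolation=1)/255.
    def cost(p):
        a=p[2];R=np.array([[np.cos(a),-np.sin(a)],[np.sin(a),np.cos(a)]])
        C=np.array([[i*.015,j*.005,l*.016] for i in(-1,1) for j in(-1,1) for l in(-1,1)])
        P=np.c_[C[:,:2]@R.T+[p[0]/100,p[1]/100],C[:,2]+z]
        q=(proj(m,P)-[x0,y0]+.5)*S-.5
        b=np.zeros(K.shape,np.uint8);cv2.fillConvexPoly(b,cv2.convexHull(np.round(q*16).astype(np.int32)),1,shift=4)
        return np.abs(b-K).sum()/K.sum()
    best=None
    for a in np.radians(range(-40,41,10)):
        r_=minimize(cost,[g[0]*100,g[1]*100,a],method='Nelder-Mead',options=dict(initial_simplex=[[g[0]*100,g[1]*100,a],[g[0]*100+1,g[1]*100,a],[g[0]*100,g[1]*100+1,a],[g[0]*100,g[1]*100,a+.2]]))
        if best is None or r_.fun<best.fun: best=r_
    return best.x[0]/100,best.x[1]/100,np.degrees(best.x[2]),best.fun
if __name__=='__main__':
    s=readout.state();m=vision.camera_model('wrist');im=snap('wrist','w2.png');k=redmask(im)
    R=np.array(s['eef_rot']);print(s['time'],np.round(s['eef_pos'],4),'yaw x',np.degrees(np.arctan2(-R[1,0],-R[0,0])),'q',np.round(s['joint_positions'],2))
    f=fit(m,k);print(k.sum(),f,'tool shift cm',100*R.T@(np.array([f[0],f[1],s['eef_pos'][2]])-s['eef_pos']))
    h=cv2.cvtColor(im,cv2.COLOR_RGB2HSV);y=((h[...,0]>18)&(h[...,0]<32)&(h[...,1]>150)&(h[...,2]>100)).astype(np.uint8);n,l,st,c=cv2.connectedComponentsWithStats(y)
    for i in range(1,n):
        if st[i,4]>3000:
            v,u=np.where(l==i);P=np.array([at(m,a,b,.056,True)[:2] for a,b in zip(u,v)],np.float32);print('box',cv2.minAreaRect(P))
E
python3 fit.py
```

```text
5.5 [0.5581 0.2345 0.3322] yaw x 6.930239845797857 q [ 0.2   0.75 -1.14  1.65  0.71  1.23  0.6 ]
195942 (np.float64(0.5368816402343021), np.float64(0.34024538067861415), np.float64(-46.12041249019856), np.float64(0.9946781357934734)) tool shift cm [ 0.82839506 10.74928318 -0.02037441]
box ((0.4062311053276062, 0.24662929773330688), (0.06117192655801773, 0.07210919260978699), 89.91565704345703)
box ((0.5085402131080627, 0.3666734993457794), (0.07106165587902069, 0.07196373492479324), 16.412982940673828)
box ((0.5581904649734497, 0.2348184883594513), (0.10331764817237854, 0.09003981947898865), 12.02175235748291)
```

View pics/w2.png

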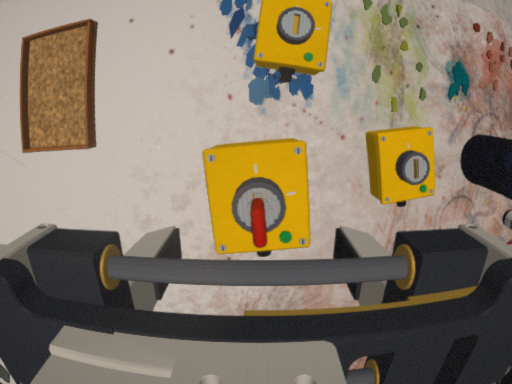

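The view shows the red head at (259,222) on the lock disc at (259,205). The mask picked the background, so I'll fix that and refit on the same picture.

```bash
sed -i 's/return (l==np.argmax(s))/s[0]=0;return (l==np.argmax(s))/' fit.py; python3 - <<'E'
from fit import *
m=vision.camera_model('wrist');im=cv2.imread('pics/w2.png')[:,:,::-1].copy();k=redmask(im);v,u=np.where(k);print(k.sum(),u.min(),u.max(),v.min(),v.max())
s=readout.state();R=np.array(s['eef_rot'])
print(fit(m,k));print(at(m,259,205,.077,True))
# lock disc centre: grey ring segmentation
h=cv2.cvtColor(im,cv2.COLOR_RGB2HSV);g=((h[...,1]<90)).astype(np.uint8);g[k>0]=1
w=np.zeros_like(g);w[165:245,220:300]=1;n,l,st,c=cv2.connectedComponentsWithStats(g*w)
for i in range(1,n):
  if st[i,4]>800: print('disc',st[i],at(m,st[i,0]+st[i,2]/2,st[i,1]+st[i,3]/2,.07,True))
E
```

```text
582 251 265 198 246
(np.float64(0.562295517338904), np.float64(0.23646102163522403), np.float64(10.844135364170176), np.float64(0.35745746664802314))
[0.55845665 0.23641622 0.077     ]
disc [ 232  178   53   67 2383] [0.56650111 0.23701151 0.07      ]
```

```bash
python3 - <<'E'
from fit import *
m=vision.camera_model('wrist');im=cv2.imread('pics/w2.png')[:,:,::-1].copy();k=redmask(im)
big=im.copy()
cr=cv2.resize(im[165:260,205:315],None,fx=5,fy=5,interpolation=3)
for (x,y,a,col) in [(.5585,.2360,11.,(0,255,0)),(.5623,.2365,11.,(0,0,255))]:
    a=np.radians(a);R=np.array([[np.cos(a),-np.sin(a)],[np.sin(a),np.cos(a)]])
    C=np.array([[i*.015,j*.005,l*.016] for l in(-1,1) for i,j in((-1,-1),(-1,1),(1,1),(1,-1))])
    q=proj(m,np.c_[C[:,:2]@R.T+[x,y],C[:,2]+.109]);q=((q-[205,165]+.5)*5).astype(np.int32)
    cv2.polylines(cr,[q[:4]],1,col);cv2.polylines(cr,[q[4:]],1,col)
    t=np.linspace(0,6.28,60)
q=proj(m,np.c_[.5585+.0*t,.236+0*t,.077+0*t])
cv2.imwrite('pics/f.png',cr[:,:,::-1])
v,u=np.where(k)
for y in range(v.min(),v.max()+1,4): print(y,u[v==y].min(),u[v==y].max())
E
```

```text
198 257 258
202 252 262
206 252 263
210 251 263
214 251 263
218 252 264
222 252 264
226 252 264
230 252 265
234 254 265
238 254 265
242 254 265
246 258 261
```

View pics/f.png

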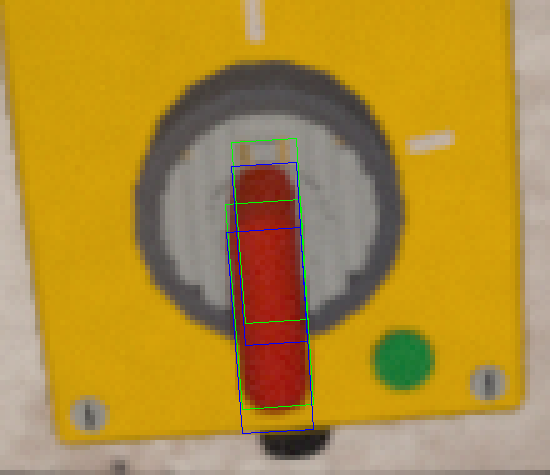

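The green outline, a model at (0.5585, 0.236) with yaw 11–12°, matches the red head at its far end, so it's centred on the lock. I'll align, descend and grip.

Call:
carry_out:
  rows: "1 -0.05 0.1 0 -0.085;1 0 0 2 0;1 0 0 2 0;1 0 0 2 0;1 0 0 0.4 0;1 0 0 0 0"

```text
time: 6.15
eef_pos: [0.5588, 0.2365, 0.2707]
eef_rot: [[-0.978, -0.208, -0.001], [-0.208, 0.978, -0.0], [0.001, -0.0, -1.0]]
contact_force: [0.8, 0.3, 0.7]
grip_width: 0.0918
grip_force: 0.0
```

```bash
python3 - <<'E'
from h import *
s=readout.state();R=np.array(s['eef_rot']);print(np.round(s['eef_pos'],4),np.degrees(np.arctan2(-R[1,0],-R[0,0])),np.round(s['joint_positions'],2),s['contact_force'])
E
```

```text
[0.5588 0.2365 0.2707] 12.001430321532043 [ 0.18  0.82 -1.1   1.71  0.8   1.14  0.62] [0.8106016  0.27544922 0.66610209]
```

Call:
carry_out:
  rows: "-1 0 -0.05 0.2 0;-1 0 0 0 0;-1 0 0 0 0;-1 0 0 0 0;-1 0 0 0 0;-1 0 0 0 0;-1 0 0 0 0;-1 0 0 0 0"

```text
time: 6.95
eef_pos: [0.5589, 0.236, 0.2687]
eef_rot: [[-0.978, -0.209, -0.0], [-0.209, 0.978, -0.0], [0.0, -0.0, -1.0]]
contact_force: [0.3, -0.7, 1.1]
grip_width: 0.0325
grip_force: 0.0
```

```bash
cat > st.py <<'E'
from h import *
s=readout.state();R=np.array(s['eef_rot']);print(s['time'],np.round(s['eef_pos'],4),'yaw',np.degrees(np.arctan2(-R[1,0],-R[0,0])).round(2),np.round(s['joint_positions'],2),'F',np.round(s['contact_force'],1),'T',np.round(s['wrist_torque'],2),s['grip_width'],s['grip_force'])
E
python3 st.py
```

```text
6.95 [0.5589 0.236  0.2687] yaw 12.04 [ 0.18  0.82 -1.1   1.71  0.8   1.14  0.62] F [ 0.3 -0.7  1.1] T [ 0.14 -0.2   0.06] 0.03254499398500865 0.0
```

Call:
carry_out:
  rows: "-1 0 0 0 0;-1 0 0 0 0;-1 0 0 0 0;-1 0 0 0 0;-1 0 0 0 0"

```text
time: 7.45
eef_pos: [0.5589, 0.2358, 0.2686]
eef_rot: [[-0.978, -0.208, -0.0], [-0.208, 0.978, -0.0], [0.0, -0.0, -1.0]]
contact_force: [0.5, -1.4, 0.1]
grip_width: 0.0101
grip_force: 30.0
```

```bash
python3 st.py
```

```text
7.45 [0.5589 0.2358 0.2686] yaw 12.03 [ 0.18  0.82 -1.1   1.71  0.8   1.14  0.62] F [ 0.5 -1.4  0.1] T [-0.11 -0.15  0.01] 0.010051318970263016 29.99962627887726
```

Gripped at 10 mm with little side load. Now I'll turn it clockwise.

Call:
carry_out:
  rows: "-1 0 0 0 0.1;-1 0 0 0 0.1;-1 0 0 0 0.1;-1 0 0 0 0.1;-1 0 0 0 0.1;-1 0 0 0 0"

```text
time: 8.05
eef_pos: [0.5588, 0.236, 0.2688]
eef_rot: [[-0.958, 0.287, 0.0], [0.287, 0.958, -0.0], [-0.0, -0.0, -1.0]]
contact_force: [0.3, -0.2, -1.0]
grip_width: 0.0099
grip_force: 30.0
```

```bash
python3 st.py
```

```text
8.05 [0.5588 0.236  0.2688] yaw -16.69 [ 0.13  0.77 -0.99  1.71  0.72  1.08  0.18] F [ 0.3 -0.2 -1. ] T [ 0.09 -0.11  0.  ] 0.009941668894033723 30.000742077827454
```

Call:
carry_out:
  rows: "-1 0 0 0 0.12;-1 0 0 0 0.12;-1 0 0 0 0.12;-1 0 0 0 0.12;-1 0 0 0 0.12;-1 0 0 0 0.12;-1 0 0 0 0.12;-1 0 0 0 0"

```text
time: 8.85
eef_pos: [0.5592, 0.2367, 0.2691]
eef_rot: [[-0.428, 0.904, 0.001], [0.904, 0.428, 0.001], [0.0, 0.002, -1.0]]
contact_force: [2.6, 2.8, -2.0]
grip_width: 0.0101
grip_force: 30.0
```

```bash
python3 st.py
```

```text
8.85 [0.5592 0.2367 0.2691] yaw -64.67 [ 0.03  0.68 -0.8   1.72  0.57  0.99 -0.54] F [ 2.6  2.8 -2. ] T [ 0.7  -0.78 -0.  ] 0.010125173784760837 30.001701414585114
```

Call:
carry_out:
  rows: "-1 0 0 0 0.05;-1 0 0 0 0.05;-1 0 0 0 0.05;-1 0 0 0 0"

```text
time: 9.25
eef_pos: [0.5593, 0.2367, 0.2691]
eef_rot: [[-0.291, 0.957, 0.001], [0.957, 0.291, 0.002], [0.001, 0.002, -1.0]]
contact_force: [4.2, 4.0, -1.4]
grip_width: 0.0102
grip_force: 30.0
```

```bash
python3 st.py
```

```text
9.25 [0.5593 0.2367 0.2691] yaw -73.07 [ 0.01  0.67 -0.77  1.72  0.55  0.97 -0.66] F [ 4.2  4.  -1.4] T [ 0.85 -1.08  0.03] 0.010218685337901596 30.001598596572876
```

Call:
carry_out:
  rows: "-1 0 0 0 0.05;-1 0 0 0 0.03;-1 0 0 0 0"

```text
time: 9.55
eef_pos: [0.5595, 0.2367, 0.2691]
eef_rot: [[-0.214, 0.977, 0.002], [0.977, 0.214, 0.002], [0.001, 0.002, -1.0]]
contact_force: [5.5, 4.0, -2.9]
grip_width: 0.0099
grip_force: 30.0
```

```bash
python3 st.py
```

```text
9.55 [0.5595 0.2367 0.2691] yaw -77.62 [ 0.    0.67 -0.75  1.72  0.53  0.97 -0.73] F [ 5.5  4.  -2.9] T [ 0.88 -1.48  0.34] 0.009882553822404733 30.045659244060516
```

The z torque jumped from 0.03 to 0.34 N m, so it's at the stop. Now I'll turn it back.

Call:
carry_out:
  rows: "-1 0 0 0 -0.14;-1 0 0 0 -0.14;-1 0 0 0 -0.14;-1 0 0 0 -0.14;-1 0 0 0 -0.14;-1 0 0 0 -0.14;-1 0 0 0 -0.14;-1 0 0 0 -0.14"

```text
time: 10.35
eef_pos: [0.5587, 0.236, 0.2689]
eef_rot: [[-0.974, 0.227, -0.0], [0.227, 0.974, -0.0], [0.0, -0.0, -1.0]]
contact_force: [0.3, 1.1, 1.3]
grip_width: 0.0101
grip_force: 30.0
```

Call:
carry_out:
  rows: "-1 0 0 0 -0.14;-1 0 0 0 -0.14;-1 0 0 0 -0.14;-1 0 0 0 -0.03;-1 0 0 0 -0.05;-1 0 0 0 0"

```text
time: 10.95
eef_pos: [0.5588, 0.2354, 0.2686]
eef_rot: [[-0.966, -0.258, -0.001], [-0.258, 0.966, -0.001], [0.001, -0.001, -1.0]]
contact_force: [-1.4, -3.1, 3.0]
grip_width: 0.0099
grip_force: 30.0
```

```bash
python3 st.py
```

```text
10.95 [0.5588 0.2354 0.2686] yaw 14.93 [ 0.19  0.83 -1.11  1.71  0.81  1.15  0.67] F [-1.4 -3.1  3. ] T [-0.6   0.02  0.  ] 0.009892468751745556 29.999470710754395
```

Call:
carry_out:
  rows: "-1 0 0 0 -0.04;-1 0 0 0 -0.03;-1 0 0 0 0"

```text
time: 11.25
eef_pos: [0.5589, 0.2354, 0.2686]
eef_rot: [[-0.946, -0.324, -0.0], [-0.324, 0.946, -0.002], [0.001, -0.001, -1.0]]
contact_force: [-1.7, -4.6, 4.2]
grip_width: 0.0094
grip_force: 30.0
```

```bash
python3 st.py
```

```text
11.25 [0.5589 0.2354 0.2686] yaw 18.88 [ 0.19  0.84 -1.13  1.71  0.82  1.15  0.73] F [-1.7 -4.6  4.2] T [-1.04  0.14 -0.07] 0.009427747036866031 30.003961622714996
```

Call:
carry_out:
  rows: "-1 0 0 0 -0.03;-1 0 0 0 0"

```text
time: 11.45
eef_pos: [0.5589, 0.2354, 0.2686]
eef_rot: [[-0.936, -0.352, -0.0], [-0.352, 0.936, -0.002], [0.001, -0.001, -1.0]]
contact_force: [-0.9, -4.4, 3.5]
grip_width: 0.0099
grip_force: 30.0
```

```bash
python3 st.py
```

```text
11.45 [0.5589 0.2354 0.2686] yaw 20.58 [ 0.2   0.84 -1.13  1.71  0.83  1.16  0.75] F [-0.9 -4.4  3.5] T [-1.11  0.18 -0.22] 0.009907963669307143 30.032896399497986
```

At the zero stop. The middle of the two stops puts the key's zero at about yaw 11.6°. I'll back off to there and lift gently.

Call:
carry_out:
  rows: "-1 0 0 0 0.1;-1 0 0 0 0.055;-1 0 0 -0.3 0;-1 0 0 -0.4 0;-1 0 0 0 0"

```text
time: 11.95
eef_pos: [0.559, 0.2361, 0.2763]
eef_rot: [[-0.979, -0.205, 0.001], [-0.205, 0.979, 0.0], [-0.001, 0.0, -1.0]]
contact_force: [0.1, -2.5, 1.3]
grip_width: 0.0097
grip_force: 30.0
```

```bash
python3 st.py
```

```text
11.95 [0.559  0.2361 0.2763] yaw 11.81 [ 0.19  0.81 -1.11  1.7   0.8   1.15  0.62] F [ 0.1 -2.5  1.3] T [-0.51 -0.22 -0.02] 0.009730247536308063 29.999776482582092
```

Call:
carry_out:
  rows: "-1 0 0 -0.4 0;-1 0 0 -0.4 0;-1 0 0 -0.5 0;-1 0 0 -1 0;-1 0 0 -2 0;-1 0 0 -2 0;-1 0 0 -2 0;-1 0 0 0 0"

```text
time: 12.75
eef_pos: [0.5591, 0.2371, 0.3626]
eef_rot: [[-0.979, -0.204, 0.004], [-0.204, 0.979, 0.003], [-0.005, 0.002, -1.0]]
contact_force: [0.1, 0.2, -1.1]
grip_width: 0.0101
grip_force: 30.0
```

```bash
python3 st.py; python3 - <<'E'
from h import *
a=snap('scene');w=snap('wrist')
c=cv2.resize(a[100:260,80:280],(500,400),interpolation=3)
cv2.imwrite('pics/l.png',np.hstack([c,cv2.resize(w[150:300,206:318],(298,400),interpolation=3)])[:,:,::-1])
m=vision.camera_model('wrist')
for d in spotter.silhouettes('wrist','key_tray')[:2]:
    v,u=np.where(d['mask']);P=np.array([at(m,x,y,.015,True)[:2] for x,y in zip(u,v)],np.float32);print('tray',d['conf'],d['rect'],cv2.minAreaRect(P))
E
```

```text
12.75 [0.5591 0.2371 0.3626] yaw 11.76 [ 0.22  0.73 -1.17  1.61  0.7   1.27  0.7 ] F [ 0.1  0.2 -1.1] T [ 0.13 -0.17 -0.03] 0.010105641587196183 29.999608397483826
tray 0.96 [34.9, 7.7, 84.8, 123.9] ((0.4642356336116791, -0.017486706376075745), (0.15076477825641632, 0.12024613469839096), 5.801869869232178)
```

View pics/l.png

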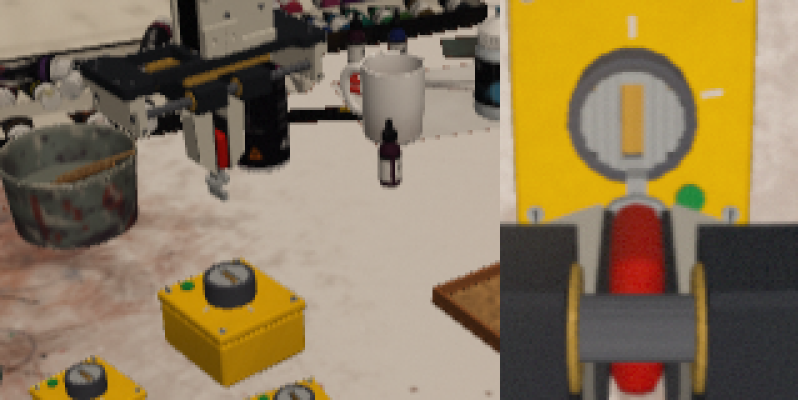

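The key is out of the lock and upright in the grip, with its cross-bit free below; the slot at (632,120) of the crop is empty. I'll go over the tray and turn so the key's thin side faces along the tray's length, so that if it tips it stays inside.

Call:
carry_out:
  rows: "-1 2.1 -3.3 0 0;-1 2.1 -3.3 0 0;-1 2.1 -3.3 0 0;-1 2.1 -3.3 0 0;-1 2.1 -3.3 0 0;-1 2.1 -3.3 0 0;-1 1.95 -3.4 0 0;-1 0 0 0 0.14"

```text
time: 13.7
eef_pos: [0.4621, -0.0272, 0.3568]
eef_rot: [[-0.998, -0.058, -0.005], [-0.058, 0.998, -0.003], [0.005, -0.003, -1.0]]
contact_force: [-0.2, 0.1, -0.8]
grip_width: 0.0097
grip_force: 30.0
```

Call:
carry_out:
  rows: "-1 0 0 0 0.14;-1 0 0 0 0.14;-1 0 0 0 0.14;-1 0 0 0 0.14;-1 0 0 0 0.14;-1 0 0 0 0.14;-1 0 0 0 0.14;-1 0 0 0 0.14"

```text
time: 14.5
eef_pos: [0.4633, -0.021, 0.358]
eef_rot: [[-0.488, 0.873, -0.002], [0.873, 0.488, 0.0], [0.001, -0.001, -1.0]]
contact_force: [0.3, 0.2, -0.9]
grip_width: 0.0096
grip_force: 30.0
```

Call:
carry_out:
  rows: "-1 0 0 0 0.14;-1 0 0 0 0.14;-1 0 0 0 0.14;-1 0 0 3 0;-1 0 0 3 0;-1 0 0 0 0"

```text
time: 15.1
eef_pos: [0.4619, -0.0213, 0.2954]
eef_rot: [[-0.096, 0.995, -0.007], [0.995, 0.096, 0.0], [0.001, -0.007, -1.0]]
contact_force: [-0.3, 0.6, -0.4]
grip_width: 0.01
grip_force: 30.0
```

```bash
python3 st.py; python3 - <<'E'
from h import *
m=vision.camera_model('wrist');w=snap('wrist','w3.png');t=snap('top')
for c in ['wrist','top']:
  m=vision.camera_model(c)
  for d in spotter.silhouettes(c,'key_tray')[:1]:
    v,u=np.where(d['mask']);P=np.array([at(m,x,y,.015,c=='wrist')[:2] for x,y in zip(u,v)],np.float32);print(c,'tray',d['conf'],cv2.minAreaRect(P))
E
```

```text
15.1 [ 0.4619 -0.0213  0.2954] yaw -84.48 [ 0.52  0.42 -0.76  2.04  0.38  0.83 -0.36] F [-0.3  0.6 -0.4] T [-0.05 -0.07  0.01] 0.010023871057841995 29.999740719795227
wrist tray 0.87 ((0.46777912974357605, -0.010880067944526672), (0.15298859775066376, 0.09415730088949203), 5.806995868682861)
top tray 0.82 ((0.4588366150856018, 0.015517279505729675), (0.1464335322380066, 0.03334309160709381), 5.7352094650268555)
```

View pics/w3.png

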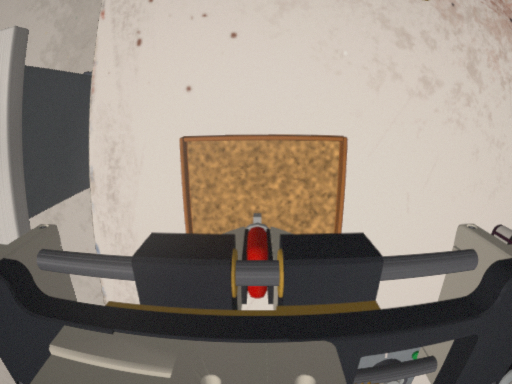

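The tray lies at (183–345, 135–235+) with the key over its middle, about 3 mm short of centre along the long side. Lowering now.

Call:
carry_out:
  rows: "-1 0 0.3 2.5 0;-1 0 0 2.5 0;-1 0 0 2 0;-1 0 0 0.8 0;-1 0 0 0.2 0;-1 0 0 0 0"

```text
time: 15.9
eef_pos: [0.4672, -0.0204, 0.2196]
eef_rot: [[-0.096, 0.995, 0.001], [0.995, 0.096, -0.0], [-0.0, 0.001, -1.0]]
contact_force: [-0.3, 0.5, -0.6]
grip_width: 0.0101
grip_force: 30.0
```

```bash
python3 st.py
```

```text
15.9 [ 0.4672 -0.0204  0.2196] yaw -84.51 [ 0.43  0.53 -0.66  2.1   0.53  0.67 -0.49] F [-0.3  0.5 -0.6] T [-0.05 -0.12 -0.04] 0.01010400863236912 29.999483227729797
```

Call:
carry_out:
  rows: "-1 0 0 0.4 0;-1 0 0 0.2 0;-1 0 0 0.1 0;-1 0 0 0 0"

```text
time: 16.3
eef_pos: [0.4667, -0.0205, 0.2118]
eef_rot: [[-0.096, 0.995, 0.0], [0.995, 0.096, -0.0], [-0.0, 0.0, -1.0]]
contact_force: [-0.2, 0.6, -0.5]
grip_width: 0.0095
grip_force: 30.0
```

```bash
python3 st.py
```

```text
16.3 [ 0.4667 -0.0205  0.2118] yaw -84.51 [ 0.42  0.55 -0.65  2.11  0.54  0.65 -0.5 ] F [-0.2  0.6 -0.5] T [-0.03 -0.16 -0.  ] 0.009524942301806625 29.99952882528305
```

Call:
carry_out:
  rows: "-1 0 0 0.1 0;-1 0 0 0 0"

```text
time: 16.5
eef_pos: [0.4667, -0.0205, 0.2107]
eef_rot: [[-0.096, 0.995, -0.0], [0.995, 0.096, -0.0], [-0.0, -0.0, -1.0]]
contact_force: [-0.0, 0.4, -0.5]
grip_width: 0.0096
grip_force: 30.0
```

```bash
python3 st.py
```

```text
16.5 [ 0.4667 -0.0205  0.2107] yaw -84.5 [ 0.42  0.55 -0.65  2.11  0.54  0.65 -0.5 ] F [-0.   0.4 -0.5] T [-0.03 -0.13 -0.01] 0.009635821766198885 29.99963343143463
```

Call:
carry_out:
  rows: "-1 0 0 0.1 0;-1 0 0 0 0"

```text
time: 16.7
eef_pos: [0.4668, -0.0204, 0.21]
eef_rot: [[-0.096, 0.995, 0.0], [0.995, 0.096, -0.0], [-0.0, 0.0, -1.0]]
contact_force: [-0.3, -0.4, 4.7]
grip_width: 0.0098
grip_force: 30.0
```

```bash
python3 st.py
```

```text
16.7 [ 0.4668 -0.0204  0.21  ] yaw -84.5 [ 0.42  0.55 -0.64  2.11  0.54  0.65 -0.51] F [-0.3 -0.4  4.7] T [-0.03  0.18 -0.03] 0.009777238789873424 30.000168085098267
```

It's down, with 4.7 N of contact. Releasing.

Call:
carry_out:
  rows: "1 0 0 0 0;1 0 0 0 0;1 0 0 0 0;1 0 0 0 0;1 0 0 0 0;1 0 0 0 0;1 0 0 0 0;1 0 0 0 0"

```text
time: 17.5
eef_pos: [0.4667, -0.0205, 0.2097]
eef_rot: [[-0.096, 0.995, 0.0], [0.995, 0.096, -0.0], [-0.0, 0.0, -1.0]]
contact_force: [-0.2, -1.2, -0.5]
grip_width: 0.0692
grip_force: 0.0
```

Call:
carry_out:
  rows: "1 0 0 0 0;1 0 0 0 0;1 0 0 0 0;1 0 0 0 0;1 0 0 0 0;1 0 0 0 0;1 0 0 0 0"

```text
time: 18.2
eef_pos: [0.4667, -0.0205, 0.2097]
eef_rot: [[-0.096, 0.995, 0.0], [0.995, 0.096, -0.0], [-0.0, 0.0, -1.0]]
contact_force: [-0.0, 0.1, 0.3]
grip_width: 0.0918
grip_force: 0.0
```

Call:
carry_out:
  rows: "1 0 0 -1 0;1 0 0 -2 0;1 0 0 -3 0;1 0 0 -4 0;1 0 0 -4 0;1 3 0 -2 0;1 3 0 0 0;1 0 0 0 0"

```text
time: 19.0
eef_pos: [0.4603, 0.0432, 0.3717]
eef_rot: [[-0.101, 0.995, 0.003], [0.995, 0.101, 0.002], [0.001, 0.003, -1.0]]
contact_force: [-0.1, -0.2, 0.2]
grip_width: 0.0917
grip_force: 0.0
```

```bash
python3 st.py; python3 - <<'E'
from h import *
s=snap('scene');w=snap('wrist')
cv2.imwrite('pics/e.png',np.hstack([cv2.resize(s[120:290,100:360],(459,300),interpolation=3),cv2.resize(w[40:340,100:400],(300,300))])[:,:,::-1])
E
```

```text
19.0 [0.4603 0.0432 0.3717] yaw -84.21 [ 0.48  0.32 -0.84  1.95  0.28  0.99 -0.4 ] F [-0.1 -0.2  0.2] T [-0.04 -0.09  0.03] 0.0916760213647715 0.0
```

View pics/e.png

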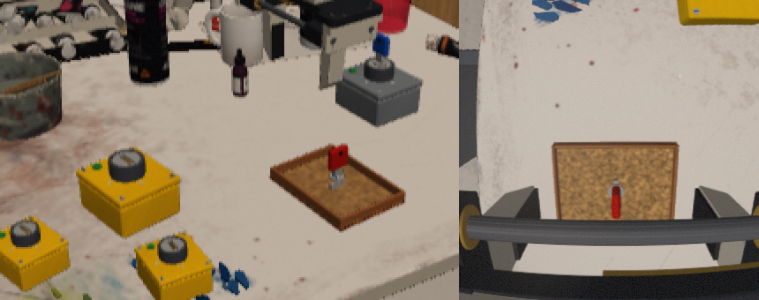

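The red key stands in the tray at (338,165) of the crop, the lock is empty, the blue key is undisturbed, and the gripper is clear. Handing in.

```bash
python3 -c "
from cell import workorder
print(workorder.hand_in())"
```

```text
the job is handed in; nothing more can be done
None
```

The red key was turned to its clockwise stop, turned back, drawn out and set down in the wooden tray, where it stands upright; the blue key was not touched, and I handed the job in at about 19 s (no verdict was returned).

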